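Zero the hand-cranked lift stage and set it three turns up

TASK

Zero the lift stage with its hand crank: wind the carriage down until you feel it come to rest on its stop, without forcing it, then wind it up exactly three full turns from there. Then press the cam lever down flat to lock the spindle, let go, and leave the other things on the bench where they are.

Things in the scene. Friction and masses are not known exactly. Their poses are not given: they have to be found in the camera images.
- stand: Lift stage, fixed to the bench: aluminium base plate 280 x 300 x 12 mm with a column, two guide rods and an upright screw. Origin: on the screw's axis at the plate's underside; z up along that axis. A plate at z 165 to 180 mm carries the screw; its arm runs along -y to 131 mm and bears the cam lever. Its handles and the loose parts on it stay below 50 mm
- hub (a point): Point on the screw's axis at the top of the crank's hub, 236 mm above the bench. The crank arm is level, z 217 to 231 mm, and may start at any angle. Clockwise seen from above raises the carriage, 0.5 mm a turn; anticlockwise lowers it. The screw drags by about 2.5 N at the knob and stays where it is left
- knob (a point): Middle of the crank's upright black knob, 268 mm above the bench, 60 mm from the screw's axis. The knob is round, 24 to 26 mm across, z 233 to 289 mm, and spins freely on its pin, so a grip from above need not turn with the crank. Nothing on the stage but the crank is higher than 260 mm
- carriage (a point): Underside of the carriage, a 92 mm wide aluminium block on the guide rods. It starts 0.3 to 0.75 turns of the crank above its stop, a hard set collar on the guide rod below this point; the crank angle at which they meet differs each time. Readings are too coarse to tell the contact or to count turns of 0.5 mm: the stop is felt as a force at the knob
- coupling (a joint): Wind-up of the rubber coupling between crank and screw, rad, 0 unloaded, negative when wound back anticlockwise. 6 N m per rad: the knob yields 0.6 mm per N once the carriage is on its stop. Beyond -0.25 (25 N at the knob) the stop is being forced
- lever_tip (a point): Point on the upper face of the dark cam lever, 66 mm from its pivot; the lever is 16 mm wide and 78 mm long. Its pivot is level, 108 mm from the screw's axis along the stand's -y, 201 mm above the bench. Open, the lever rises outward (-y), this point about 248 mm high; pressed flat it points level outward, this point 174 mm from the screw's axis and 207 mm high
- clamp (a joint): Angle of the cam lever, rad: 0 is fully open (40 degrees above level), 0.70 is flat and locked. It takes about 5 N at its end, more nearer the pivot, to move and stays where it is left
- sensor_box: loose black sensor box, 62 x 40 x 22 mm, lying on the base plate; origin: centre of its underside
- spare_collar: loose spare set collar, a dark steel ring 32 mm across and 13 mm high, lying on the base plate; origin: centre of its underside
- rail_block: loose steel guide block with green ends, 68 x 34 x 25 mm, lying on the base plate; origin: centre of its underside
- driver: screwdriver with a black handle, lying on the bench
- mouse: black computer mouse on the bench, about 75 x 64 x 34 mm
- mug: white mug on the bench, 80 mm across, 92 mm high
- spanner: steel spanner lying on the bench
- tape: roll of tape, 96 mm across and 24 mm high, lying on the bench

How it is judged:
On the way, in this order (a step that is already met when the one before it is completed fails the run):
1. the carriage rests on its stop (within 24 degrees of crank), the lever still open (z of carriage in the frame of stand below 0.054033 m and value of joint clamp below 0.3 rad), for 0.1 s.
2. the carriage is three turns (within 30 degrees) above the stop, the lever still open (z of carriage in the frame of stand between 0.055458 and 0.055542 m and value of joint clamp below 0.3 rad), for 0.2 s.
3. the cam lever is pressed flat (value of joint clamp above 0.62 rad), for 0.1 s.
At the end, for the whole second after the job is handed in: The carriage stands three turns of the crank above its stop, within 30 degrees of crank (1.5 mm, within 0.042 mm), the cam lever is flat to within 0.08 rad, and nothing is touched (z of carriage in the frame of stand between 0.055458 and 0.055542 m and value of joint clamp above 0.62 rad).
It fails at once if the carriage is forced onto its stop: the coupling is wound back by more than 0.25 rad (25 N at the knob) (value of joint coupling below -0.25 rad).
It fails at once if a loose part on the base plate or a thing on the bench is moved by more than 30 mm (distance of any of sensor_box, spare_collar, rail_block, driver, mouse, mug, spanner, tape from where it was at the start of the episode above 0.03 m).
It also fails if it takes over 72 s, if anything falls off the work surface, if the arm or the gripper's body presses on something with over 40 N, if the wrist force passes 120 N, or if a joint passes its speed limit or range.

ROBOT

A 6-joint arm with a two-finger parallel gripper is mounted at the origin on the work surface. World frame = base frame: x ahead of the robot, y to its left, z up, the work surface at z = 0. Lengths are in m, angles in rad, forces in N, time in s.
With the tool pointing down it reaches from about 0.275 to 0.825 m from the base axis. Payload 4.9 kg.
Tool frame: the origin (TCP) lies midway between the tips of the shut fingers; the grasp point (between the pads) lies 19 mm behind it (bot.grip_depth is the distance from the TCP to the grasp point, in m); z points along the fingers, y is the line along which they close (so a half turn about z gives the same grasp; the last joint's range is limited). The gripper opens to 85 mm and grips with 20 to 120 N. Pads are 22 mm wide; open, the fingers measure 114 mm over their backs; the gripper's body (76 mm by 85 mm) begins 54 mm behind the grasp point. The pads swing forward as they close: fully open they stand 13 mm farther back than shut.
Start: joints at [-1.462, 0.326, -0.193, 1.052, 0, 1.437], TCP at [0.132, -0.534, 0.231] pointing down, gripper open.
Joint ranges: [-2.65, 2.65], [-0.97, 1.79], [-1.3, 1.35], [-1.93, 2.1], [-1.47, 1.37], [-3.14, 3.14]. Speed limits (rad/s): [2.57, 2.57, 3.14, 3.14, 3.14, 3.14].

INTERFACE

Orientations are given as a unit quaternion [w, x, y, z].
In Python, from cell import bot gives the robot as it stands. Calls block until the motion is done:
- bot.move_pose(position, orientation): joint-space move of the TCP to a pose.
- bot.move_linear(position, speed=0.15, rotation=None, until_force=None): straight line of the TCP; rotation=None keeps the orientation; speed is the mean speed in m/s. With until_force (N) it stops when the force on the tool has changed by that much, and returns True; else False.
- bot.goto_joints(angles): joint-space move.
- bot.set_gripper(opening, grasp_force=None): opening from 0.0 (shut) to 1.0 (fully open); grasp_force is the grip in N (None keeps the last); returns when the fingers have stopped.
- bot.wait(seconds).
- bot.solve_ik(position, orientation): joint angles nearest the present ones, or None.
- bot.camera(name): name is "scene" or "side" or "wrist"; returns the picture (384x512x3 uint8, red, green, blue); there is no depth.
- bot.calibration(name): a dict with "mtx" (3x3 intrinsics, pixels), "extrinsics" (4x4, takes a point from world to camera coordinates); the wrist camera has in their place "hand_eye" (4x4, takes a point from camera to tool coordinates, whose origin is the TCP and whose axes are the flange's). Camera axes: x right, y down, z forward; pixel columns grow to the right and rows downward; lengths in m; the calibration is good to about 2 mm. The wrist camera is an equidistant fisheye: a pixel r from the principal point sees the ray r / f radians off the axis. A picture is of the moment at which its call begins: read the wrist's pose just before it. calibration takes no time and is no camera call.
A pose or a line that the arm cannot do raises bot.PlanningError and nothing moves.
- bot.close_job(): hands the job in; it is judged then, once.
Trained networks look in the newest picture that a camera, given by its name, has taken for a name from the list of things; names that differ only in an ending like _2 or _b are one class to them, and where a whole thing is asked for, a point or a joint stands for the part that bears it (a point fixed in the world has none). Each returns a list of dicts, best first, with "confidence" (0 to 1); they miss things now and then, are a little off and sometimes report something else, mostly with a low value. They report only what shows in the picture. A call takes as long as a camera call.
- bot.search_frame(camera, thing): "bbox" ([left, top, width, height] in pixels, round what is visible of it).
Readings, each from a call of its own:
- bot.read_clock(): time.
- bot.read_joint_positions(): joint angles.
- bot.read_joint_vel(): joint speeds.
- bot.read_joint_efforts(): joint torques, N m.
- bot.read_position(): TCP position.
- bot.read_tool_rot(): TCP orientation.
- bot.read_ft_force(): force on the tool from outside, world axes, zero at the start.
- bot.read_moment(): the same for the moment, N m.
- bot.read_gripper_width(): opening from 0.0 (shut) to 1.0 (fully open).
- bot.read_finger_force(): force on a finger pad.
Only numpy, scipy, OpenCV 4.12 (cv2) and the standard library are available. Lean on these libraries where they do the work, as an engineer would, in place of code of your own. Each camera call takes 0.05 s, during which the arm holds its last target. There are 200 camera calls.

## Working session

There is one attempt and no reset: what is moved stays moved. The work goes in short steps, each a Python script; the robot and the scene stay as the last script left them, time stands still between calls to the robot, and variables do not carry over. Pictures are saved under pics/ and viewed, at most 10 in all, crops included, and the job is handed in when it is done.

```bash
mkdir -p pics; ls; python3 - <<'E'
from cell import bot
import cv2,numpy as np
ims=[]
for c in("scene","side"):
    im=bot.camera(c); cv2.imwrite(f"pics/{c}0.png",im[...,::-1]); ims.append(im)
    for t in("hub","knob","lever_tip","stand","carriage"):
        print(c,t,[(np.round(d["bbox"]),round(d["confidence"],2)) for d in bot.search_frame(c,t)[:2]])
    k=bot.calibration(c);print(k["mtx"],k["extrinsics"])
cv2.imwrite("pics/both0.png",cv2.resize(np.vstack(ims),None,fx=.78,fy=.78)[...,::-1])
print(bot.read_clock(),bot.read_tool_rot())
E
```

```text
pics
scene hub [(array([236., 199.,  13.,  25.]), 0.5)]
scene knob [(array([241., 201.,   9.,  19.]), 0.63)]
scene lever_tip [(array([191., 178.,  22.,  17.]), 0.48)]
scene stand [(array([182., 177., 114., 114.]), 0.8), (array([237., 197.,  12.,  26.]), 0.64)]
scene carriage [(array([222., 219.,  32.,  23.]), 0.9)]
[[391.39047095   0.         254.38914779]
 [  0.         391.39047095 191.96786116]
 [  0.           0.           1.        ]] [[-0.72429946  0.68944593 -0.00738911  0.32914815]
 [ 0.55949202  0.58144552 -0.59066893 -0.20829059]
 [-0.40293792 -0.43195534 -0.80688018  1.67519502]
 [ 0.          0.          0.          1.        ]]
side hub [(array([274., 146.,   6.,  29.]), 0.44)]
side knob [(array([271., 148.,   6.,  16.]), 0.42)]
side lever_tip []
side stand [(array([225., 144., 104., 111.]), 0.67)]
side carriage [(array([278., 203.,  13.,  12.]), 0.65)]
[[476.12334068   0.         260.67817163]
 [  0.         476.12334068 192.55542602]
 [  0.           0.           1.        ]] [[ 0.91066311 -0.41309248 -0.00687856 -0.45221811]
 [-0.28413847 -0.61412359 -0.73628632  0.30366463]
 [ 0.29993006  0.67246325 -0.67663516  1.62185107]
 [ 0.          0.          0.          1.        ]]
0.6 [-1.13572247e-05  9.92640836e-01  1.21095704e-01  1.34211784e-05]
```

View pics/scene0.png

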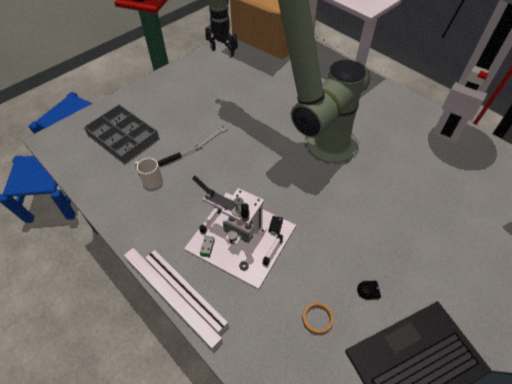

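View pics/side0.png

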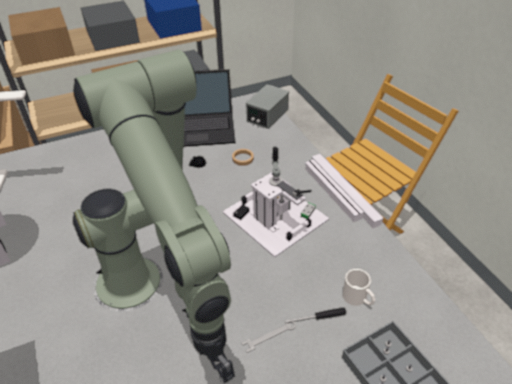

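The scene view shows the stage around px (240,230), with the knob near (245,208) and the lever end near (197,182). In the side view the knob is near (275,154). I'll enlarge both and triangulate.

```bash
cat > h.py <<'E'
import cv2,numpy as np
from cell import bot
def P(c):
    k=bot.calibration(c); return k["mtx"]@k["extrinsics"][:3]
def tri(a,b):
    X=cv2.triangulatePoints(P("scene"),P("side"),np.float64(a).reshape(2,1),np.float64(b).reshape(2,1)); return (X[:3]/X[3]).ravel()
def onz(c,uv,z):
    p=P(c); H=p[:,[0,1,3]].copy(); H[:,2]+=p[:,2]*z
    q=np.linalg.solve(H,[*uv,1]); return q[:2]/q[2]
E
python3 - <<'E'
from h import *
a=cv2.imread("pics/scene0.png")[170:290,180:300]; b=cv2.imread("pics/side0.png")[140:260,220:340]
cv2.imwrite("pics/z.png",np.hstack([cv2.resize(i,(400,400),interpolation=2) for i in(a,b)]))
print(tri((245,210),(274,156)))
for z in (.268,): print(onz("scene",(245,210),z),onz("side",(274.5,154),z))
E
```

```text
[0.60771771 0.12370627 0.25356032]
[0.61442487 0.13076412] [0.60594543 0.11709435]
```

View pics/z.png

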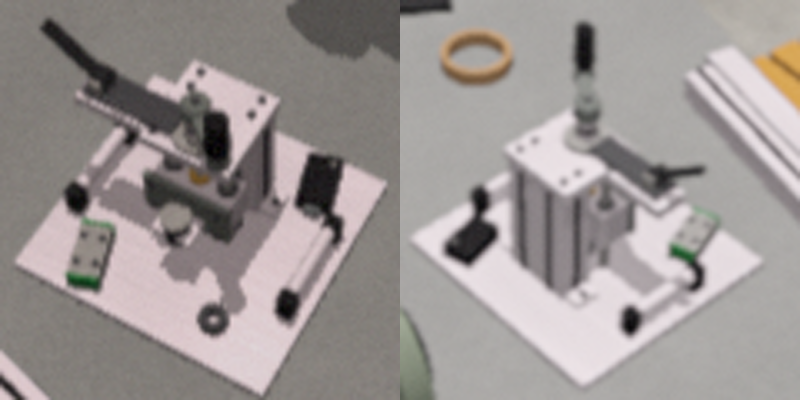

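The zoomed crops show these features (crop pixels):

| Feature | Scene crop | Side crop |
|---|---|---|
| Knob | (215,133) | (584,47) |
| Hub | (194,95) | (588,95) |
| Lever end | (45,25) | (703,170) |

The base-plate corners are also visible.

```bash
python3 - <<'E'
from h import *
s=lambda u,v:(180+u*.3,170+v*.3)
d=lambda u,v:(220+(u-400)*.3,140+v*.3)
for n,a,b in(("knob",(215,133),(584,47)),("hub",(194,93),(588,93)),("lev",(45,25),(703,170)),("lpiv",(100,78),(657,180))):
    print(n,tri(s(*a),d(*b)))
for p in((15,262),(265,395),(385,183)):print("S",onz("scene",s(*p),.012))
for p in((412,238),(585,385),(763,260)):print("D",onz("side",d(*p),.012))
print(onz("scene",s(194,93),.236),onz("side",d(588,93),.236),onz("scene",s(215,133),.268),onz("side",d(584,47),.268))
E
```

```text
knob [0.61226743 0.12509941 0.25987966]
hub [0.59024933 0.07054206 0.24424345]
lev [ 0.64089007 -0.08810353  0.24574018]
lpiv [ 0.62129652 -0.03406793  0.19428772]
S [ 0.76636334 -0.02653317]
S [0.67879414 0.26006514]
S [0.41575801 0.1761245 ]
D [0.41489053 0.16878553]
D [ 0.5020286  -0.11530392]
D [ 0.76795354 -0.03372734]
[0.58518746 0.06668614] [0.59552897 0.07880901] [0.61524864 0.12948147] [0.60796215 0.11551983]
```

```bash
cat >> h.py <<'E'
from scipy.spatial.transform import Rotation as R
def down(psi):  # tool y axis along world angle psi (mod flip)
    q=(R.from_euler('z',psi)*R.from_euler('x',np.pi)).as_quat(); return np.r_[q[3],q[:3]]
E
python3 - <<'E'
from h import *
hub=np.r_[.591,.071]
print(bot.read_joint_positions())
best=[]
for deg in range(-180,180,15):
    q=[bot.solve_ik([*(hub+.06*np.r_[np.cos(a),np.sin(a)]),.255],down(np.radians(deg))) for a in np.radians(range(0,360,45))]
    if all(x is not None for x in q):
        q=np.array(q); print(deg,q[:,5].min().round(2),q[:,5].max().round(2),np.ptp(q,0).round(2))
E
```

```text
[-1.46217345e+00  3.26156414e-01 -1.92638632e-01  1.05202434e+00
  2.65500951e-05  1.43663194e+00]
-180 -0.11 0.1 [0.2  0.23 0.35 0.12 0.   0.2 ]
-165 -0.37 -0.17 [0.2  0.23 0.35 0.12 0.   0.2 ]
-150 -0.63 -0.43 [0.2  0.23 0.35 0.12 0.   0.2 ]
-135 -0.89 -0.69 [0.2  0.23 0.35 0.12 0.   0.2 ]
-120 -1.15 -0.95 [0.2  0.23 0.35 0.12 0.   0.2 ]
-105 -1.42 -1.21 [0.2  0.23 0.35 0.12 0.   0.2 ]
-90 -1.68 -1.47 [0.2  0.23 0.35 0.12 0.   0.2 ]
-75 -1.94 -1.74 [0.2  0.23 0.35 0.12 0.   0.2 ]
-60 -2.2 -2.0 [0.2  0.23 0.35 0.12 0.   0.2 ]
-45 -2.46 -2.26 [0.2  0.23 0.35 0.12 0.   0.2 ]
-30 -2.72 -2.52 [0.2  0.23 0.35 0.12 0.   0.2 ]
-15 -2.99 -2.78 [0.2  0.23 0.35 0.12 0.   0.2 ]
0 -3.08 3.14 [0.2  0.23 0.35 0.12 0.   6.22]
15 2.77 2.98 [0.2  0.23 0.35 0.12 0.   0.2 ]
30 2.51 2.71 [0.2  0.23 0.35 0.12 0.   0.2 ]
45 2.25 2.45 [0.2  0.23 0.35 0.12 0.   0.2 ]
60 1.99 2.19 [0.2  0.23 0.35 0.12 0.   0.2 ]
75 1.73 1.93 [0.2  0.23 0.35 0.12 0.   0.2 ]
90 1.46 1.67 [0.2  0.23 0.35 0.12 0.   0.2 ]
105 1.2 1.41 [0.2  0.23 0.35 0.12 0.   0.2 ]
120 0.94 1.14 [0.2  0.23 0.35 0.12 0.   0.2 ]
135 0.68 0.88 [0.2  0.23 0.35 0.12 0.   0.2 ]
150 0.42 0.62 [0.2  0.23 0.35 0.12 0.   0.2 ]
165 0.16 0.36 [0.2  0.23 0.35 0.12 0.   0.2 ]
```

```bash
cat >> h.py <<'E'
Q=down(np.pi)
def wray(uv):  # world origin, dir of wrist pixel
    k=bot.calibration("wrist"); M=k["mtx"]; d=(np.r_[uv]-M[:2,2])/[M[0,0],M[1,1]]
    r=np.hypot(*d); v=np.r_[np.sin(r)*d/max(r,1e-9),np.cos(r)]
    q=bot.read_tool_rot(); T=R.from_quat(np.r_[q[1:],q[0]]).as_matrix(); E=k["hand_eye"]
    return bot.read_position()+T@E[:3,3], T@E[:3,:3]@v
def wz(uv,z):
    o,d=wray(uv); return (o+d*(z-o[2])/d[2])[:2]
E
python3 - <<'E'
from h import *
p=bot.read_position(); bot.move_linear([*p[:2],.42],speed=.3)
bot.move_pose([.591,.071,.42],Q)
im=bot.camera("wrist"); cv2.imwrite("pics/w1.png",cv2.resize(im[...,::-1],(768,576),interpolation=2))
for t in("hub","knob","lever_tip"):
    print(t,[(np.round(d["bbox"]),round(d["confidence"],2)) for d in bot.search_frame("wrist",t)[:2]])
print(bot.read_clock(),bot.read_position(),bot.calibration("wrist"),bot.read_ft_force())
E
```

```text
hub [(array([242., 154.,  81.,  55.]), 0.98)]
knob [(array([294., 178.,  29.,  37.]), 0.67)]
lever_tip [(array([120., 178.,  64.,  40.]), 0.56)]
4.2583 [0.59105156 0.07036714 0.41997222] {'mtx': array([[297.31863964,   0.        , 253.49269465],
       [  0.        , 297.31863964, 190.12423997],
       [  0.        ,   0.        ,   1.        ]]), 'hand_eye': array([[ 4.55142336e-04, -9.63714454e-01, -2.66934905e-01,
         6.89091474e-02],
       [ 9.99999622e-01,  6.36311749e-04, -5.92206801e-04,
        -1.35237086e-03],
       [ 7.40572071e-04, -2.66934535e-01,  9.63714380e-01,
        -1.43089918e-01],
       [ 0.00000000e+00,  0.00000000e+00,  0.00000000e+00,
         1.00000000e+00]])} [-0.30075144 -0.55664648  0.17341793]
```

View pics/w1.png

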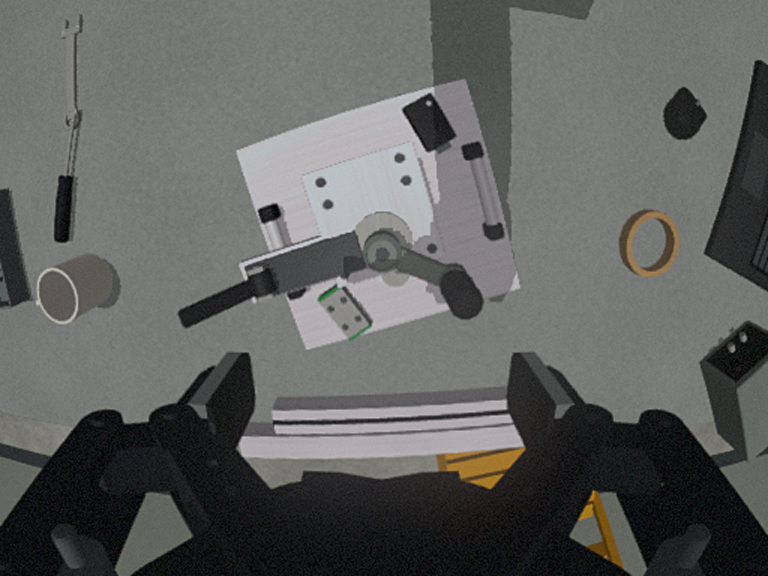

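The wrist view shows the hub top at about (382,250) in the enlarged image, the knob top at (464,299), and the lever end at (184,318).

```bash
python3 - <<'E'
from h import *
f=lambda u,v:(u/1.5,v/1.5)
h=wz(f(382,250),.236);k=wz(f(464,299),.289);k2=wz(f(462,291),.268);l=wz(f(184,318),.255)
print(h,k,k2,l,np.hypot(*(k-h)),np.degrees(np.arctan2(*(k-h)[::-1])),l-h,np.hypot(*(l-h)))
for p in((237,150),(466,80),(520,288),(305,349)):print(wz(f(*p),.012))
E
```

```text
[0.58547383 0.0701146 ] [0.60739543 0.12335856] [0.60808331 0.1257818 ] [ 0.63415318 -0.08543854] 0.057580169309672774 67.62205603494608 [ 0.04867936 -0.15555314] 0.16299220788049898
[ 0.49796793 -0.11175927]
[0.41313036 0.17413045]
[0.678696   0.25415661]
[ 0.76464768 -0.03368702]
```

```bash
cat >> h.py <<'E'
Z=.253
def ang(c): 
    d=bot.read_position()[:2]-c; return np.arctan2(d[1],d[0])
E
python3 - <<'E'
from h import *
bot.set_gripper(1.0)
bot.move_linear([.6085,.125,.34],speed=.25)
print(bot.move_linear([.6085,.125,Z],speed=.1,until_force=8), bot.read_ft_force())
F0=np.array(bot.read_ft_force())
bot.set_gripper(0.0,grasp_force=30)
print(bot.read_gripper_width()*85,bot.read_finger_force(),bot.read_ft_force(),bot.read_position(),bot.read_clock())
np.save("F0.npy",F0)
im=bot.camera("wrist"); cv2.imwrite("pics/w2.png",im[...,::-1])
E
```

```text
False [-0.4921879   0.47883123 -0.48647533]
23.639108705513134 32.444685147784185 [-1.18958233  3.04485569  3.37683984] [0.6084742  0.12587193 0.25341823] 6.6167
```

View pics/w2.png

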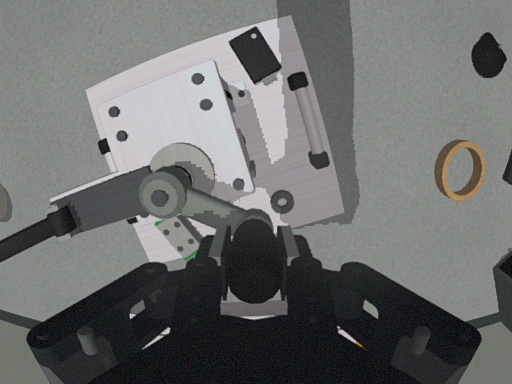

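The knob (254,260) is held between the pads, and the hub top is at (160,197). I'll wind down now with small force-watched steps.

```bash
cat >> h.py <<'E'
def wind(c,a0,step,n,speed,stop=None,gain=2e-4):
    """Step the knob round c; stop when tangential resistance passes stop (N). Returns c,log."""
    F0=np.load("F0.npy"); log=[]; a=a0
    for i in range(n):
        a+=step; r=np.r_[np.cos(a),np.sin(a)]; t=np.r_[-r[1],r[0]]*np.sign(step)
        hit=bot.move_linear([*(c+.06*r),Z],speed=speed,until_force=12 if stop else None)
        F=(np.array(bot.read_ft_force())-F0)[:2]; fr,ft=F@r,-F@t
        log.append((np.degrees(a),fr,ft,*bot.read_position()[:2]))
        if hit or (stop and ft>stop) or ft>18 or abs(fr)>25: break
        c=c+np.clip(gain*fr,-5e-4,5e-4)*r
    return c,np.array(log)
E
python3 - <<'E'
from h import *
h=wz((160,197),.236); print("hub",h)
c=np.r_[.5875,.0705]; 
a0=ang(c); print("a0",np.degrees(a0),np.hypot(*(bot.read_position()[:2]-c)))
c,L=wind(c,a0,np.radians(4),8,.05,stop=9)
print(L.round(3),c,bot.read_clock()); np.save("c.npy",c)
E
```

```text
hub [0.58828504 0.06986371]
a0 69.19322838824121 0.05918165976377918
[[ 73.193  -0.701   2.38    0.605   0.127]
 [ 77.193  -0.307   1.292   0.601   0.129]
 [ 81.193   0.832   2.835   0.597   0.13 ]
 [ 85.193   0.287   1.809   0.592   0.131]
 [ 89.193   1.017   1.679   0.588   0.131]
 [ 93.193   0.869   1.729   0.584   0.131]
 [ 97.193   0.51    2.133   0.58    0.131]
 [101.193   1.431   1.465   0.576   0.13 ]] [0.58740105 0.0712864 ] 8.6667
```

```bash
python3 - <<'E'
from h import *
c=np.load("c.npy")
c,L=wind(c,np.radians(101.193),np.radians(5),52,.07,stop=8)
print(L[::4].round(2)); print(L[-4:].round(4),len(L),c,bot.read_clock()); np.save("c.npy",c); np.save("L.npy",L)
E
```

```text
[[ 1.0619e+02  1.2500e+00  2.5100e+00  5.7000e-01  1.3000e-01]
 [ 1.2619e+02  1.3800e+00  7.1000e-01  5.5000e-01  1.2000e-01]
 [ 1.4619e+02  1.1300e+00  1.1200e+00  5.4000e-01  1.1000e-01]
 [ 1.6619e+02  1.3400e+00  7.3000e-01  5.3000e-01  9.0000e-02]
 [ 1.8619e+02 -1.0000e-01  6.0000e-01  5.2000e-01  7.0000e-02]
 [ 2.0619e+02  1.7800e+00 -1.4000e-01  5.3000e-01  5.0000e-02]
 [ 2.2619e+02  4.3000e-01  4.7000e-01  5.4000e-01  3.0000e-02]
 [ 2.4619e+02  1.5700e+00  2.2000e-01  5.6000e-01  2.0000e-02]
 [ 2.6619e+02  9.0000e-02  3.8600e+00  5.8000e-01  1.0000e-02]]
[[2.56193e+02 1.33330e+00 6.86600e-01 5.68500e-01 1.32000e-02]
 [2.61193e+02 5.12000e-01 3.35400e-01 5.73500e-01 1.20000e-02]
 [2.66193e+02 9.18000e-02 3.85790e+00 5.77400e-01 1.14000e-02]
 [2.71193e+02 1.06630e+00 9.81210e+00 5.80900e-01 1.11000e-02]] 34 [0.5833025 0.0712028] 17.1667
```

```bash
python3 - <<'E'
from h import *
from scipy.optimize import least_squares
L=np.load("L.npy"); X=L[:-1,3:]
s=least_squares(lambda p:np.hypot(*(X-p[:2]).T)-p[2],[.587,.0705,.06]); print(s.x,np.abs(s.fun).max())
s=least_squares(lambda p:np.hypot(*(X-p[:2]).T)-.06,[.587,.0705]); c=s.x; print(c,np.abs(s.fun).max())
bot.wait(.3); p=bot.read_position()
F=np.array(bot.read_ft_force())-np.load("F0.npy"); a=ang(c)%(2*np.pi)
ft=-F[:2]@np.r_[-np.sin(a),np.cos(a)]
con=a-max(ft-1.5,0)*.6e-3/.06
print(p,F,ft,np.degrees([a,con]))
np.save("con.npy",con)
c2,U=wind(c,a,-np.radians(12),15,.1,gain=5e-5)
print(U[::2].round(3),c2,np.degrees(ang(c)),bot.read_clock()); np.save("c.npy",c2); np.save("a.npy",np.radians(U[-1,0]))
E
```

```text
[0.58449169 0.07101477 0.06001524] 6.011758356529867e-05
[0.58447245 0.07101341] 5.6137213965135047e-05
[0.58070274 0.01116009 0.25316945] [-9.05369812 -0.89453613 13.54653826] 8.979565518015816 [266.39612672 262.11065135]
[[ 2.54396e+02 -3.66000e-01 -7.61000e-01  5.67000e-01  1.40000e-02]
 [ 2.30396e+02 -1.38300e+00  3.51000e-01  5.46000e-01  2.50000e-02]
 [ 2.06396e+02 -9.49000e-01  1.20900e+00  5.30000e-01  4.50000e-02]
 [ 1.82396e+02 -8.80000e-01 -9.46000e-01  5.24000e-01  6.90000e-02]
 [ 1.58396e+02 -2.56000e-01  6.80000e-02  5.29000e-01  9.40000e-02]
 [ 1.34396e+02 -3.24000e-01 -7.28000e-01  5.43000e-01  1.14000e-01]
 [ 1.10396e+02 -4.05000e-01 -7.58000e-01  5.64000e-01  1.27000e-01]
 [ 8.63960e+01  9.68000e-01 -1.29800e+00  5.89000e-01  1.31000e-01]] [0.58479263 0.07107233] 86.12470644158812 21.6333
```

```bash
python3 - <<'E'
from h import *
c=np.load("c.npy");a=float(np.load("a.npy"));con=float(np.load("con.npy"))
tot=con-6*np.pi-a; n=int(np.ceil(-tot/np.radians(12)))
c2,U=wind(c,a,tot/n,n,.1,gain=5e-5)
bot.wait(.3)
print(n,len(U),U[::8].round(3),np.abs(U[:,1:3]).max(0),c2,np.degrees([a+tot,ang(c),con])%360,bot.read_clock(),bot.read_ft_force())
np.save("c.npy",c2)
E
```

```text
76 76 [[ 7.44980e+01  1.28000e-01 -8.19000e-01  6.01000e-01  1.29000e-01]
 [-2.06900e+01  5.00000e-01 -1.00300e+00  6.41000e-01  5.00000e-02]
 [-1.15878e+02  7.01000e-01  5.52000e-01  5.58000e-01  1.70000e-02]
 [-2.11066e+02  8.37000e-01 -1.17000e-01  5.33000e-01  1.02000e-01]
 [-3.06254e+02 -6.53000e-01 -7.81000e-01  6.20000e-01  1.19000e-01]
 [-4.01442e+02 -2.09000e-01 -6.10000e-01  6.29000e-01  3.10000e-02]
 [-4.96630e+02  7.58000e-01  1.00700e+00  5.41000e-01  3.00000e-02]
 [-5.91818e+02 -2.07000e-01  8.27000e-01  5.48000e-01  1.18000e-01]
 [-6.87006e+02  2.88000e-01 -2.06000e-01  6.35000e-01  1.03000e-01]
 [-7.82194e+02 -4.40000e-02  5.15000e-01  6.12000e-01  1.80000e-02]] [1.53280394 1.47241708] [0.58510815 0.07086354] [262.11065135 261.83742089 262.11065135] 42.8333 [-1.56372398  0.29304146  8.12215849]
```

```bash
python3 - <<'E'
from h import *
bot.set_gripper(.6)
p=bot.read_position(); bot.move_linear([*p[:2],.345],speed=.15)
bot.set_gripper(0.0)
c=np.load("c.npy"); l=c+.160*np.r_[.2985,-.954]
bot.move_linear([*l,.345],speed=.2); bot.move_linear([*l,.275],speed=.15)
for z in(.25,.23,.215,.2055):
    print(bot.move_linear([*l,z],speed=.04,until_force=25),bot.read_ft_force().round(1) if hasattr(bot.read_ft_force(),'round') else bot.read_ft_force(),bot.read_position()[2])
bot.wait(.2)
print(bot.read_ft_force(),bot.read_position(),bot.read_clock())
E
```

```text
False [0.9 1.1 2.7] 0.2503224159453888
False [1.7 0.2 1.8] 0.22994481029201114
False [ 0.6 -0.5  3.4] 0.21492428029708643
False [-0.5 -2.5  7.3] 0.20652819679685028
[-0.24158906 -2.70112878  6.75450744] [ 0.63340421 -0.08267029  0.20651187] 48.3667
```

```bash
python3 - <<'E'
from h import *
p=bot.read_position()
print(bot.move_linear([*p[:2],.202],speed=.03,until_force=15),bot.read_ft_force(),bot.read_position()[2])
bot.move_linear([*p[:2],.36],speed=.15)
bot.move_linear([.52,.03,.40],speed=.2)
im=bot.camera("wrist"); s=bot.camera("side")[130:250,220:380]
cv2.imwrite("pics/w3.png",np.hstack([im,cv2.resize(s,(288,384))])[...,::-1]); print(bot.read_clock(),bot.read_ft_force())
E
```

```text
True [-2.44760973 -0.1789373   6.99519754] 0.20650379834325727
50.825 [-0.72168131 -0.9202398   0.02456041]
```

View pics/w3.png

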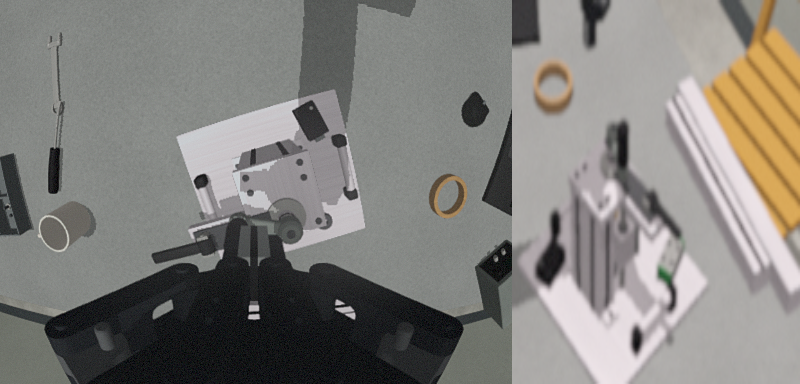

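The side crop shows the lever lying level along the arm. The press came to a hard stop at 206.5 mm, against 207 mm expected. One numeric check of the lever end at (153,257), then I hand in.

```bash
python3 - <<'E'
from h import *
d=np.hypot(*(wz((153,257),.207)-np.load("c.npy"))); print(d)
if d>.176: print(bot.close_job())
E
```

```text
0.18471223695198824
the job is handed in; nothing more can be done
None
```

The job is handed in, with no verdict returned: I felt the stop at about 9 N at the knob, wound the carriage up three turns from there, pressed the cam lever flat against its hard stop, and let go, at about 51 s of the 72 s allowed.

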